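Turn a vial rack end for end in a sample cooler

TASK

The rack with the three wide vials was put into the sample cooler back to front: take the flask that was left on the cooler and stand it on the bench, then slide the cover over that rack fully back past its neighbour. Lift the rack out level by its knob, turn it half round so that the wide vials are on the control-panel side, lower it gently back into the same well until it is fully home, and slide the cover shut again. Let nothing drop or tip, and leave the other rack and the other things on the bench where they are.

Things in the scene. Friction and masses are not known exactly. Their poses are not given: they have to be found in the camera images.
- cooler: Sample cooler, fixed: white box 300 (x) x 440 (y) x 135 mm, open on top; on both long sides a track profile (|x| 120 to 134 mm) rises to 160 mm. Origin: underside centre, on the bench. x points away from the front with the grey control panel (x = -150 mm), y left, z up. Chamber inside: 236 (x) x 390 (y) mm; its aluminium bed (top z = 85 mm) has two wells, one rack in each; which is where varies.
- well_left (a point): Centre of the floor of the left well (cooler y = +112 mm, z = 45 mm). Each well is 190 (cooler x) x 116 (y) x 40 mm deep; a steep bevel widens its mouth by 4 mm on each side over the top 9 mm; a rack has 3 mm play on each side.
- well_right (a point): Centre of the floor of the right well (cooler y = -112 mm, z = 45 mm).
- cover_left (a joint): Left clear cover, on the upper track: plate 236 x 195 x 8 mm with aluminium edging, top 157 mm above the bench, over cooler y = 0 to 195 mm when shut. Value in m: 0 shut, 0.147 at the stop, slid to the cooler's -y over the right cover. Drags with 1 to 2 N, stays where left. At the start within 6 mm of shut.
- cover_right (a joint): Right clear cover, on the lower track: plate 236 x 200 x 8 mm, top 145 mm above the bench, over cooler y = -195 to 5 mm when shut. Value in m: 0 shut, 0.147 at the stop, slid to the cooler's +y under the left cover. Drags with 1 to 2 N, stays where left. At the start within 6 mm of shut.
- cover_left_pull (a point): Middle of the top edge of the left cover's pull: a black bar standing on the cover's outer edge, 12 mm thick (cooler y), 140 mm long (cooler x), 24 mm tall, top 181 mm above the bench; at cooler y = +188 mm when shut, moves with the cover.
- cover_right_pull (a point): The same point of the right cover's pull (same bar), top 169 mm above the bench; at cooler y = -188 mm when shut, moves with the cover.
- rack: The rack to turn: grey block 184 (x) x 110 (y) x 45 mm with a foot 4 mm smaller all round over the lowest 8 mm; 3 wide red-capped vials (caps 31 mm) in a row at x = 65 mm, 8 slim red-capped tubes (caps 18 mm) at x = -53 and -75 mm, cap tops 70 mm up, all fixed; 0.4 to 0.65 kg. Origin: underside centre. x points to the wide vials, at the start away from the panel.
- rack_knob (a point): A point on the axis of the rack's white lifting knob, 80 mm above its underside, at rack x = y = 0: an upright square post 24 x 24 mm (sides along rack x and y) from the block's top (45 mm) to 88 mm up. No tube stands within 44 mm of it along rack x; 55 mm to the block's edge along rack y.
- rack_wide (a point): Top of the middle wide vial's cap (rack x = +65 mm, 70 mm above its underside).
- other_rack: The other rack, same block and knob but with sixteen slim tubes, eight at each end. Origin: centre of its underside. To be left in its well.
- flask: Stoppered amber glass flask, 90 mm tall, 0.08 to 0.15 kg, standing on the right cover in the way of the sliding covers: round body of 62 mm diameter up to 28 mm, tapering to a straight neck with stopper 27 mm in diameter from 48 to 90 mm up. Origin: centre of its underside, z up.
- cylinder: Bystander: clear graduated measuring cylinder, 38 mm in diameter and 301 mm tall on a foot of 72 mm diameter, close beside the cooler. Origin: centre of its underside.
- tip_box: Bystander: pipette-tip box, white with blue lid, 124 (x) x 86 (y) x 81 mm, about square to the cooler. Origin: centre of its underside.
- beaker: Bystander: glass beaker, 70 mm in diameter, 90 mm tall. Origin: centre of its underside.
Mind the look-alikes: they are no part of the job. What is shaped like the flask but green is not meant.

How it is judged:
On the way, in this order (a step that is already met when the one before it is completed fails the run):
1. the flask stands on the bench, let go (height (world z) of flask below 0.01 m and angle between flask's own z axis and vertical below 0.12 rad and contact force between the fingers and flask below 0.3 N), for 0.2 s.
2. one cover is slid back past its neighbour (value of joint any of cover_left, cover_right above 0.12 m), for 0.1 s.
3. the rack is lifted clear of its well (z of rack in the frame of cooler above 0.11 m), for 0.1 s.
4. the rack sits fully home in the same well, turned half round (z of rack in the frame of cooler between 0.04 and 0.0485 m and x of rack_wide in the frame of cooler below -0.05 m and angle between the x axis of rack and the x axis of cooler, either way round below 0.06 rad and angle between rack's own z axis and vertical below 0.05 rad and distance of rack from where it was at the start of the episode below 0.01 m), for 0.2 s.
At the end, for the whole second after the job is handed in: The rack is fully home in its own well (within 3.5 mm in height, 10 mm of its start, 0.06 rad in yaw), level, wide vials on the panel side; both covers shut within 10 mm; the flask upright (within 0.12 rad) on the bench; rack and flask at rest (all of step 4 and value of joint each of cover_left, cover_right below 0.01 m and height (world z) of flask below 0.01 m and angle between flask's own z axis and vertical below 0.12 rad and linear speed of each of rack, flask below 0.02 m/s); the robot touches nothing.
It fails at once if the other rack is moved more than 10 mm (distance of other_rack from where it was at the start of the episode above 0.01 m).
It fails at once if the measuring cylinder, tip box or beaker is pushed more than 20 mm or tipped (distance of any of cylinder, tip_box, beaker from where it was at the start of the episode above 0.02 m or angle between any of cylinder, tip_box, beaker's own z axis and vertical above 0.3 rad).
It fails at once if the flask is tipped over (angle between flask's own z axis and vertical above 0.5 rad).
It fails at once if the rack is tipped instead of carried level (angle between rack's own z axis and vertical above 0.4 rad).
It fails at once if the rack or the flask is dropped (falls more than about 12 mm unheld) ((linear speed of rack above 0.5 m/s and contact force between the fingers and rack below 0.3 N) or (linear speed of flask above 0.5 m/s and contact force between the fingers and flask below 0.3 N)).
It also fails if it takes over 72 s, if anything falls off the work surface, if the arm or the gripper's body presses on something with over 40 N, if the wrist force passes 120 N, or if a joint passes its speed limit or range.

ROBOT

A 6-joint arm with a two-finger parallel gripper is mounted at the origin on the work surface. World frame = base frame: x ahead of the robot, y to its left, z up, the work surface at z = 0. Lengths are in m, angles in rad, forces in N, time in s.
With the tool pointing down it reaches from about 0.35 to 0.775 m from the base axis. Payload 5.5 kg.
Tool frame: the origin (TCP) lies at the very end of the fingers, on their centre line; the grasp point (between the pads) lies 19 mm behind it; z points along the fingers, y is the direction in which the jaws open and shut (so a half turn about z gives the same grasp; the last joint's range is limited). The gripper opens to 85 mm and grips with 20 to 120 N. Pads are 22 mm wide; open, the fingers measure 114 mm over their backs; the gripper's body (76 mm by 85 mm) begins 54 mm behind the grasp point. The pads swing forward as they close: fully open they stand 13 mm farther back than shut.
Start: joints at [-1.242, 0.313, 0.046, 1.304, 0, 1.431], TCP at [0.26, -0.513, 0.231] pointing down, gripper open.
Joint ranges: [-2.76, 2.76], [-0.86, 1.69], [-1.03, 1.26], [-2.2, 2.34], [-1.47, 1.5], [-3.14, 3.14]. Speed limits (rad/s): [2.57, 2.57, 3.14, 3.14, 3.14, 3.14].

INTERFACE

Orientations are given as a unit quaternion [w, x, y, z].
In Python, from plant import r gives the robot as it stands. The module is installed in compiled form; this text tells all that it offers.
- The arm moves only by the tool move_arm, never from a script. Its arguments are lists of equal length, an entry for each row: "translation": the shift along the world's x, y, z in cm, a list of three; "yaw": the turn about the world's z in rad; "gripper": the closure, from 0 (fully open) to 1 (shut). In form: {"translation": [[x, y, z], ...], "yaw": [yaw, ...], "gripper": [gripper, ...]}. A call has 1 to 20 rows; each row shifts and turns the pose as measured when the row begins; what a row does not reach is not made up. A row lasts 1/12 s, in which the tool goes at most 41.7 mm and 7.16 degrees, less where a joint would pass 70% of its speed; a pose out of reach is approached as far as the arm can. A call with a gripper value outside its range is refused whole. The fingers move at their own pace and stop on an object; the grip force is fixed at half the most. Time passes only in rows, so rows that do not move let the fingers close. It gives the time, the measured TCP pose, the force and the opening at its end, in the units of the state.
- r.state(): the state, without advancing time (a new reading comes with each control period).
- r.snapshot(name): name is "scene" or "top" or "wrist"; returns the picture (480x640x3 uint8, blue, green, red); there is no depth.
- r.camera_model(name): a dict with "mtx" (3x3 intrinsics, pixels), "R" (3x3) and "t" (3): a world point X has camera coordinates R X + t; the wrist camera has in their place "hand_eye" (4x4, takes a point from camera to tool coordinates, whose origin is the TCP and whose axes are the flange's). Camera axes: x right, y down, z forward; pixel columns grow to the right and rows downward; lengths in m; the calibration is good to about 2 mm. The wrist camera is an equidistant fisheye: a pixel r from the principal point sees the ray r / f radians off the axis. A picture is of the moment at which its call begins: read the wrist's pose just before it. camera_model takes no time and is no camera call.
- r.sign_off(): hands the job in, once; it reports no verdict.
Trained networks look in the newest picture that a camera, given by its name, has taken for a name from the list of things; names that differ only in an ending like _2 or _b are one class to them, and where a whole thing is asked for, a point or a joint stands for the part that bears it (a point fixed in the world has none). Each returns a list of dicts, best first, with "p" (0 to 1); they miss things now and then, are a little off and sometimes report something else, mostly with a low value. They report only what shows in the picture. A call takes as long as a camera call. They do not tell look-alikes from the thing itself.
- r.find_in(query, camera): "at" ([x, y, z] in m, in the coordinates of the camera as it stood for that picture, good to about 4 mm: the middle of the surface that is visible of it).
The state is a dict: "t": time; "joint_pos": joint angles; "joint_velocities": joint speeds; "tau": joint torques, N m; "eef_pos": TCP position; "eef_rot": TCP orientation; "force": force on the tool from outside, world axes, zero at the start; "wrist_torque": the same for the moment, N m; "width": opening from 0.0 (shut) to 1.0 (fully open).
Only numpy, scipy, OpenCV 4.12 (cv2) and the standard library are available. Lean on these libraries where they do the work, as an engineer would, in place of code of your own. Each camera call takes 0.05 s, during which the arm holds its last target. There are 200 camera calls.

## Working session

There is one attempt and no reset: what is moved stays moved. The work goes in short steps, Python scripts to look and compute and a tool call to move; the robot and the scene stay as the last step left them, time stands still between calls to the robot, and variables do not carry over. Pictures are saved under pics/ and viewed, about 8 in all and at most 12, crops included, and the job is handed in when it is done.

Besides the shell and the picture viewer there is one more tool, called in YAML: its name, and indented under it one key for each argument. move_arm: Moves the arm, as the interface text tells. Its arguments: {"type":"object","properties":{"translation":{"type":"array"},"yaw":{"type":"array"},"gripper":{"type":"array"}},"required":["translation","yaw","gripper"]}

```bash
mkdir -p pics; cat > h.py <<'E'
import numpy as np, cv2
from plant import r
def world(cam, p):
    m=r.camera_model(cam); return np.array(m["R"]).T@(np.array(p)-np.array(m["t"]))
def pix(cam,X):
    m=r.camera_model(cam); c=np.array(m["R"])@np.array(X)+np.array(m["t"]); u=np.array(m["mtx"])@c; return u[:2]/u[2]
def ray(cam,uv,z):
    m=r.camera_model(cam); R=np.array(m["R"]);t=np.array(m["t"]); d=R.T@np.linalg.inv(m["mtx"])@[uv[0],uv[1],1]; o=-R.T@t
    return o+d*(z-o[2])/d[2]
E
python3 - <<'E'
from h import *
for c in("scene","top"):
    im=r.snapshot(c); cv2.imwrite(f"pics/{c}0.png",im)
    for q in["cooler","cover_left_pull","cover_right_pull","rack","rack_knob","rack_wide","other_rack","flask","cylinder","tip_box","beaker"]:
        for d in r.find_in(q,c)[:3]:
            w=world(c,d["at"]); print(c,q,round(d["p"],2),w.round(3),pix(c,w).round())
print(r.state())
E
```

```text
scene cooler 0.7 [0.629 0.082 0.145] [335. 247.]
scene cover_left_pull 0.86 [0.55  0.111 0.157] [373. 227.]
scene cover_right_pull 0.94 [ 0.576 -0.087  0.149] [288. 199.]
scene rack 0.79 [0.506 0.176 0.082] [411. 259.]
scene rack_knob 0.65 [0.509 0.174 0.081] [409. 260.]
scene rack_wide 0.79 [0.51  0.176 0.082] [410. 260.]
scene other_rack 0.5 [ 0.508 -0.311  0.084] [242. 175.]
scene flask 0.94 [ 0.809 -0.132  0.039] [195. 288.]
scene flask 0.62 [ 0.586 -0.065  0.181] [292. 192.]
scene cylinder 0.76 [0.522 0.309 0.163] [476. 262.]
scene cylinder 0.39 [0.549 0.112 0.157] [374. 227.]
scene tip_box 0.62 [ 0.509 -0.306  0.083] [243. 176.]
scene tip_box 0.35 [0.551 0.111 0.157] [373. 228.]
scene beaker 0.97 [ 0.646 -0.293  0.074] [204. 206.]
scene beaker 0.66 [0.552 0.111 0.156] [372. 228.]
scene beaker 0.43 [0.51  0.173 0.085] [408. 258.]
top cooler 0.97 [0.534 0.023 0.155] [315. 270.]
top cover_left_pull 0.89 [0.531 0.105 0.157] [266. 273.]
top cover_right_pull 0.96 [ 0.545 -0.087  0.143] [379. 263.]
top rack 0.56 [ 0.483 -0.283  0.079] [482. 299.]
top rack_wide 0.28 [0.536 0.025 0.158]
[... 286 characters left out ...]
4 -0.289  0.056] [475. 216.]
{'t': 1.2, 'joint_pos': array([-1.24159057e+00,  3.13232784e-01,  4.61131000e-02,  1.30358953e+00,
       -2.96617936e-05,  1.43121143e+00]), 'joint_velocities': array([-0.00114238,  0.00121776,  0.00127551, -0.00024196, -0.00068179,
       -0.00142598]), 'tau': array([-9.17369725e-04, -4.80476081e+01,  2.98813641e+01,  3.06118973e-04,
       -3.47411660e-04, -2.16690665e-07]), 'eef_pos': array([ 0.25979705, -0.513019  ,  0.23130988]), 'eef_rot': array([ 4.47637454e-05,  9.72654956e-01,  2.32254892e-01, -1.06409725e-05]), 'force': array([0.29865295, 0.49621592, 0.3438877 ]), 'wrist_torque': array([0.03264291, 0.0262094 , 0.02330787]), 'width': 1.0004034618352913}
```

View pics/top0.png

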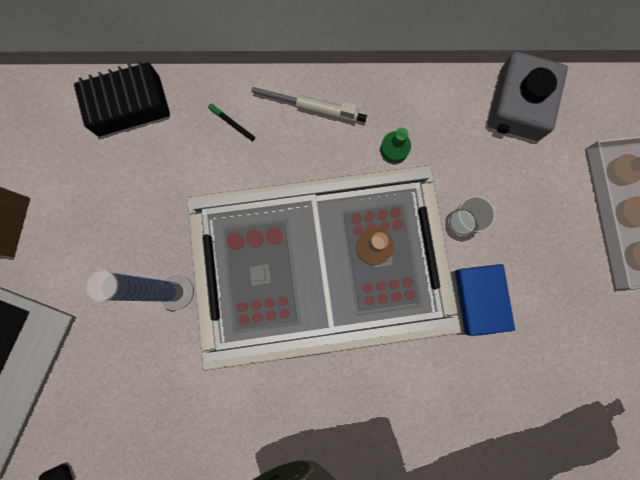

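View pics/scene0.png

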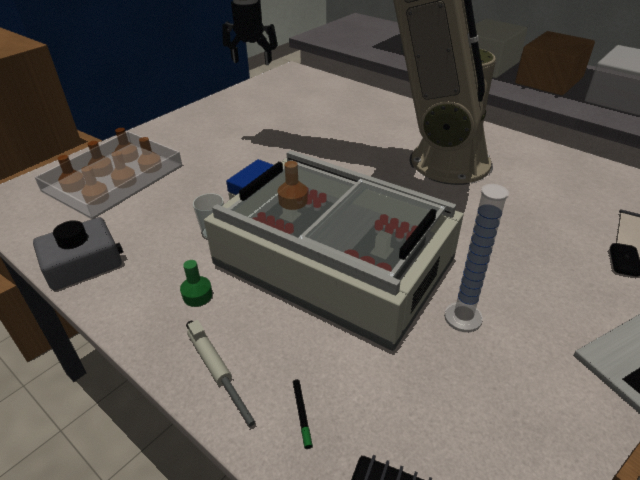

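Top view: the rack with three wide vials is in the left well (caps about (255,238), knob (260,274)), wide side away from the robot. Flask candidates in the top view:
- Amber flask on the right cover at (376,245).
- Green look-alike on the bench at (396,147).
- Amber flasks in the tray at about (620,180–260).

I choose the one on the cover. The scene view agrees: amber flask at (292,190), green at (196,288).

```bash
python3 - <<'E'
from h import *
im=cv2.imread("pics/top0.png")
dark=(im.max(2)<45).astype(np.uint8)
n,l,s,c=cv2.connectedComponentsWithStats(dark)
for i in range(1,n):
    if s[i,4]>150 and 190<c[i][0]<460 and 180<c[i][1]<350:
        ys,xs=np.where(l==i); rc=cv2.minAreaRect(np.c_[xs,ys].astype(np.float32)); 
        z=.181 if rc[0][0]<320 else .169
        b=[ray("top",p,z) for p in cv2.boxPoints(rc)]
        print(s[i,4],np.round(rc[0],1),np.round(rc[1],1),ray("top",rc[0],z).round(4)); print(np.round(b,3)[:,:2].tolist())
for n,p,z in[("stopper",(380,241),.235),("cylfoot",(178,293),0.005),("knob",(260,271.5),.133),("cornTL",(189,198),.16),("cornBL",(204,367),.135),("cornBR",(460,334),.135)]: print(n,ray("top",p,z).round(3))
print("scene stopper",ray("scene",(291,165),.235).round(3),"cyl foot",ray("scene",(463,317),.005).round(3))
for p in[(.40,-.45,0),(.36,-.40,0),(.33,-.3,0),(.33,-.2,0)]: print(p,pix("top",p).round(),pix("scene",p).round())
c=cv2.resize(im[180:340,180:500],None,fx=2.5,fy=2.5,interpolation=cv2.INTER_CUBIC); cv2.imwrite("pics/crop0.png",c)
E
```

```text
648 [428.3 247.5] [82.  8.] [ 0.5685 -0.1666  0.169 ]
[[0.636, -0.151], [0.639, -0.165], [0.502, -0.182], [0.5, -0.169]]
685 [210.8 277. ] [84.9  8.2] [0.523  0.1907 0.181 ]
[[0.591, 0.206], [0.593, 0.193], [0.456, 0.176], [0.455, 0.189]]
stopper [ 0.571 -0.077  0.235]
cylfoot [0.503 0.299 0.005]
knob [0.534 0.118 0.133]
cornTL [0.659 0.237 0.16 ]
cornBL [0.377 0.209 0.135]
cornBR [ 0.424 -0.222  0.135]
scene stopper [ 0.575 -0.074  0.235] cyl foot [0.507 0.305 0.005]
(0.4, -0.45, 0) [553. 340.] [240. 167.]
(0.36, -0.4, 0) [530. 361.] [262. 167.]
(0.33, -0.3, 0) [481. 378.] [295. 174.]
(0.33, -0.2, 0) [430. 379.] [323. 187.]
```

View pics/crop0.png

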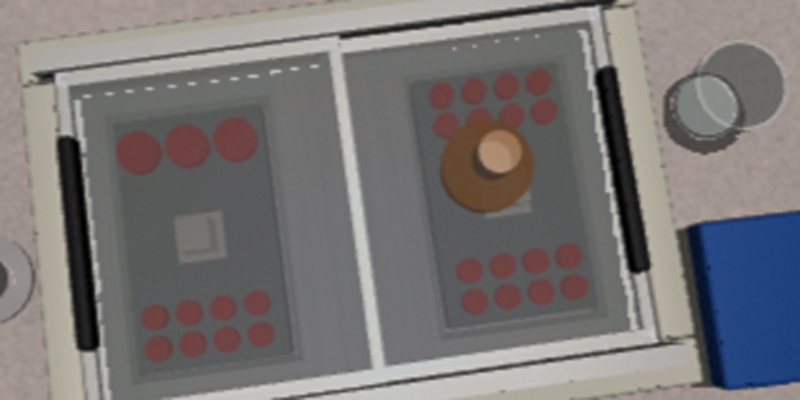

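The crop shows the amber flask at crop (487,165), standing on the right cover. It's the right one. The measurements fit together: cooler yaw about 0.125, centre about (0.546, 0.012), knob about (0.532, 0.121). The flask neck is at about (0.573, -0.076).

move_arm:
  translation:
    - [0, 0, 3]
    - [0, 0, 3]
    - [1.5, 2, 1]
    - [2.1, 2.9, 0]
    - [2.1, 2.9, 0]
    - [2.1, 2.9, 0]
    - [2.1, 2.9, 0]
    - [2.1, 2.9, 0]
    - [2.1, 2.9, 0]
    - [2.1, 2.9, 0]
    - [2.1, 2.9, 0]
    - [2.1, 2.9, 0]
    - [2.1, 2.9, 0]
    - [2.1, 2.9, 0]
    - [2.1, 2.9, 0]
    - [2.1, 2.9, 0]
    - [2.1, 2.9, 0]
    - [0, 0, 0]
  yaw: [0.1, 0.1, 0.1, 0.1, 0.1, 0.1, 0.1, 0.1, 0.1, 0.1, 0.1, 0.1, 0.1, 0.1, 0.1, 0.1, 0.1, 0]
  gripper: [0, 0, 0, 0, 0, 0, 0, 0, 0, 0, 0, 0, 0, 0, 0, 0, 0, 0]

```text
t: 2.7
eef_pos: [0.5774, -0.0662, 0.3034]
eef_rot: [0.004, 0.433, 0.902, -0.0]
force: [-0.7, -1.1, 0.6]
width: 1.001
```

```bash
cat >> h.py <<'E'
from scipy.spatial.transform import Rotation as Ro
def T():
    s=r.state(); q=s["eef_rot"]; M=np.eye(4); M[:3,:3]=Ro.from_quat([q[1],q[2],q[3],q[0]]).as_matrix(); M[:3,3]=s["eef_pos"]
    return M@np.array(r.camera_model("wrist")["hand_eye"])
def wfind(qs,name):
    M=T(); im=r.snapshot("wrist"); cv2.imwrite(f"pics/{name}.png",im)
    for q in qs:
        for d in r.find_in(q,"wrist")[:2]: print(q,round(d["p"],2),(M@[*d["at"],1])[:3].round(4))
    return M,im
def wray(M,uv,z):
    K=np.array(r.camera_model("wrist")["mtx"]); x=(uv[0]-K[0,2])/K[0,0]; y=(uv[1]-K[1,2])/K[1,1]; th=np.hypot(x,y)
    d=np.array([x/th*np.sin(th),y/th*np.sin(th),np.cos(th)]) if th>1e-9 else np.array([0,0,1.])
    d=M[:3,:3]@d; o=M[:3,3]; return o+d*(z-o[2])/d[2]
def wpix(M,X):
    K=np.array(r.camera_model("wrist")["mtx"]); c=M[:3,:3].T@(np.array(X)-M[:3,3]); h=np.hypot(c[0],c[1]); th=np.arctan2(h,c[2])
    return np.array([K[0,2]+K[0,0]*th*c[0]/h,K[1,2]+K[1,1]*th*c[1]/h])
E
python3 - <<'E'
from h import *
M,im=wfind(["flask","cover_right_pull","cover_left_pull"],"w1"); print(M.round(3)); s=r.state(); print(s["eef_pos"],s["t"])
print(wpix(M,(.573,-.076,.235)),im.shape)
E
```

```text
flask 0.63 [ 0.5655 -0.0691  0.1838]
flask 0.56 [ 0.7864 -0.1361  0.0432]
cover_right_pull 0.83 [ 0.5504 -0.0818  0.1416]
cover_right_pull 0.3 [ 0.5593 -0.0206  0.1535]
cover_left_pull 0.66 [0.5606 0.0697 0.1514]
[[ 0.78   0.602  0.169  0.536]
 [ 0.626 -0.753 -0.206 -0.015]
 [ 0.003  0.266 -0.964  0.445]
 [ 0.     0.     0.     1.   ]]
[ 0.57436911 -0.07151515  0.30391568] 2.9
[306.2409428  258.79661817] (480, 640, 3)
```

View pics/w1.png

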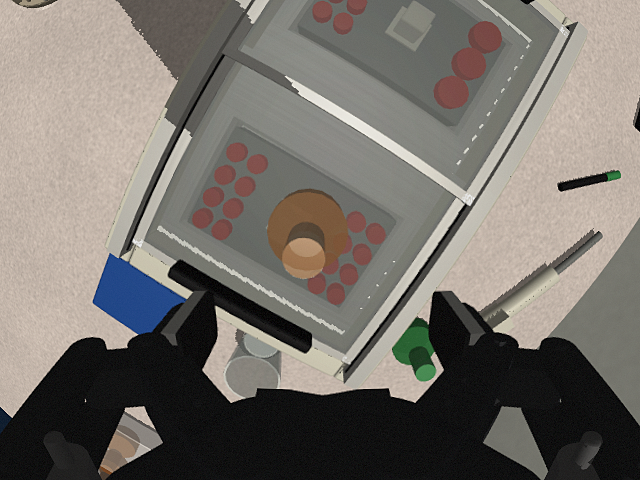

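The wrist view shows the amber flask's stopper at (304,257), within 2 px of the prediction. The green flask is off at (415,350). Descending to grip the neck.

move_arm:
  translation:
    - [-0.1, -0.5, -2]
    - [0, 0, -3]
    - [0, 0, -3]
    - [0, 0, -2]
    - [0, 0, -1.2]
    - [0, 0, 0]
    - [0, 0, 0]
    - [0, 0, 0]
    - [0, 0, 0]
    - [0, 0, 0]
    - [0, 0, 0]
    - [0, 0, 0]
  yaw: [0, 0, 0, 0, 0, 0, 0, 0, 0, 0, 0, 0]
  gripper: [0, 0, 0, 0, 0, 0, 0.8, 0.8, 0.8, 0.8, 0.8, 0.8]

```text
t: 3.9
eef_pos: [0.5711, -0.091, 0.1975]
eef_rot: [0.012, 0.45, 0.893, -0.0]
force: [-1.2, 0.3, -1.3]
width: 0.299
```

move_arm:
  translation:
    - [0, 0, 0]
    - [0, 0, 0]
  yaw: [0, 0]
  gripper: [0.9, 0.9]

```text
t: 4.07
eef_pos: [0.5711, -0.0911, 0.1981]
eef_rot: [0.012, 0.45, 0.893, -0.001]
force: [-0.2, 0.2, -1.6]
width: 0.293
```

```bash
python3 - <<'E'
from h import *
M,im=wfind(["flask"],"w2"); s=r.state(); print(s["eef_pos"],s["width"],s["force"],s["wrist_torque"])
t=r.snapshot("top"); cv2.imwrite("pics/t2.png",np.hstack([cv2.resize(im[150:450,120:520],(400,300)),cv2.resize(t[180:330,300:500],(400,300))]))
E
```

```text
flask 0.96 [ 0.56   -0.0754  0.1888]
flask 0.41 [ 0.7898 -0.1332  0.0617]
[ 0.57098053 -0.09095176  0.19784265] 0.2945938590173716 [ 0.20484407  0.48775746 -0.22530721] [ 0.01852771  0.00264925 -0.01890453]
```

View pics/t2.png

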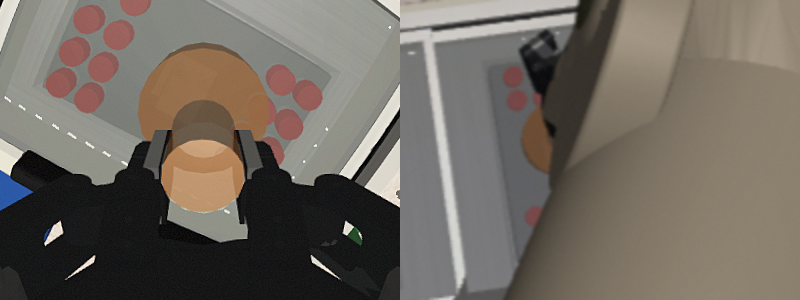

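The wrist view shows the neck at the front edge of the pads: the TCP drifted about 15 mm in -y during the descent. I'll open, recentre and regrip.

move_arm:
  translation:
    - [0, 0, 0]
    - [0, 0, 0]
    - [0, 0, 0]
    - [0.1, 0.5, 0]
    - [0.1, 0.5, 0]
    - [0, 0.3, 0]
    - [0, 0, 0]
    - [0, 0, 0]
  yaw: [0, 0, 0, 0, 0, 0, 0, 0]
  gripper: [0, 0, 0, 0, 0, 0, 0, 0]

```text
t: 4.88
eef_pos: [0.573, -0.0761, 0.1975]
eef_rot: [0.011, 0.449, 0.893, -0.001]
force: [0.4, 0.8, -0.2]
width: 1.002
```

move_arm:
  translation:
    - [0, 0, -0.4]
    - [0, 0, 0]
    - [0, 0, 0]
    - [0, 0, 0]
    - [0, 0, 0]
    - [0, 0, 0]
    - [0, 0, 0]
    - [0, 0, 0]
    - [0, 0, 0]
  yaw: [0, 0, 0, 0, 0, 0, 0, 0, 0]
  gripper: [0, 0, 0.9, 0.9, 0.9, 0.9, 0.9, 0.9, 0.9]

```text
t: 5.63
eef_pos: [0.5724, -0.0766, 0.193]
eef_rot: [0.011, 0.45, 0.893, -0.001]
force: [-0.7, -0.3, 0.4]
width: 0.298
```

move_arm:
  translation:
    - [0, 0, 0]
    - [0, 0, 0.7]
    - [0, 0, 0.7]
    - [0, 0, 1]
    - [0, 0, 1]
    - [0, 0, 0]
  yaw: [0, 0, 0, 0, 0, 0]
  gripper: [0.9, 0.9, 0.9, 0.9, 0.9, 0.9]

```text
t: 6.13
eef_pos: [0.5721, -0.0762, 0.2298]
eef_rot: [0.01, 0.449, 0.893, -0.001]
force: [0.0, -0.3, -1.1]
width: 0.293
```

```bash
python3 - <<'E'
from h import *
M,im=wfind(["flask"],"w3"); s=r.state(); print(s["eef_pos"],s["width"],s["force"],s["wrist_torque"],s["joint_pos"])
cv2.imwrite("pics/w3c.png",im[150:450,120:520])
E
```

```text
flask 0.61 [ 0.5656 -0.0694  0.2265]
[ 0.57154997 -0.07609355  0.22806426] 0.2948697892511403 [ 0.81430059 -0.95259063 -1.0881583 ] [ 0.03244268 -0.01259257 -0.00351314] [-0.26817324  0.30231254  0.02288185  1.27329925 -0.00642866  0.66415545]
```

View pics/w3c.png

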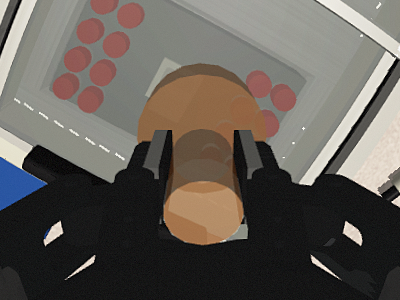

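Flask lifted cleanly: upright, and the neck is centred in the pads. Carrying it to free bench at about (0.36, -0.42).

move_arm:
  translation:
    - [0, 0, 1.2]
    - [-0.6, -1, 1.2]
    - [-1.3, -2.1, 0]
    - [-1.7, -2.7, 0]
    - [-1.7, -2.7, 0]
    - [-1.7, -2.7, 0]
    - [-1.7, -2.7, 0]
    - [-1.7, -2.7, 0]
    - [-1.7, -2.7, 0]
    - [-1.7, -2.7, 0]
    - [-1.7, -2.7, 0]
    - [-1.7, -2.7, 0]
    - [-1.7, -2.7, 0]
    - [-1.7, -2.7, 0]
    - [-1.3, -2.1, 0]
    - [-0.6, -1, 0]
    - [0, 0, 0]
    - [0, 0, 0]
  yaw: [0, 0, 0, 0, 0, 0, 0, 0, 0, 0, 0, 0, 0, 0, 0, 0, 0, 0]
  gripper: [0.9, 0.9, 0.9, 0.9, 0.9, 0.9, 0.9, 0.9, 0.9, 0.9, 0.9, 0.9, 0.9, 0.9, 0.9, 0.9, 0.9, 0.9]

```text
t: 7.73
eef_pos: [0.3224, -0.4544, 0.2544]
eef_rot: [0.008, 0.449, 0.893, -0.003]
force: [0.9, 1.0, -0.8]
width: 0.297
```

move_arm:
  translation:
    - [0, 0, -1.5]
    - [0, 0, -2.5]
    - [0, 0, -3]
    - [0, 0, -3]
    - [0, 0, -3]
    - [0, 0, -2.5]
    - [0, 0, -1.5]
    - [0, 0, -1]
    - [0, 0, 0]
    - [0, 0, 0]
  yaw: [0, 0, 0, 0, 0, 0, 0, 0, 0, 0]
  gripper: [0.9, 0.9, 0.9, 0.9, 0.9, 0.9, 0.9, 0.9, 0.9, 0.9]

```text
t: 8.57
eef_pos: [0.3284, -0.4416, 0.0708]
eef_rot: [0.01, 0.442, 0.897, -0.002]
force: [0.5, -0.2, -0.9]
width: 0.296
```

move_arm:
  translation:
    - [0, 0, -0.7]
    - [0, 0, -0.6]
    - [0, 0, -0.4]
    - [0, 0, -0.3]
    - [0, 0, 0]
    - [0, 0, 0]
  yaw: [0, 0, 0, 0, 0, 0]
  gripper: [0.9, 0.9, 0.9, 0.9, 0.9, 0.9]

```text
t: 9.07
eef_pos: [0.3311, -0.4426, 0.053]
eef_rot: [0.012, 0.441, 0.897, -0.004]
force: [0.4, -0.7, -0.8]
width: 0.302
```

move_arm:
  translation:
    - [0, 0, -0.2]
    - [0, 0, -0.2]
    - [0, 0, -0.1]
    - [0, 0, 0]
  yaw: [0, 0, 0, 0]
  gripper: [0.9, 0.9, 0.9, 0.9]

```text
t: 9.4
eef_pos: [0.3312, -0.4436, 0.0484]
eef_rot: [0.013, 0.441, 0.897, -0.005]
force: [0.8, 0.2, -1.3]
width: 0.299
```

move_arm:
  translation:
    - [0, 0, -0.2]
    - [0, 0, -0.2]
    - [0, 0, 0]
  yaw: [0, 0, 0]
  gripper: [0.9, 0.9, 0.9]

```text
t: 9.65
eef_pos: [0.3315, -0.4449, 0.0487]
eef_rot: [0.015, 0.442, 0.897, -0.006]
force: [0.1, -0.9, -0.7]
width: 0.295
```

TCP is at 0.0487, where contact is expected, and it stops sinking there. Releasing.

move_arm:
  translation:
    - [0, 0, 0]
    - [0, 0, 0]
    - [0, 0, 0]
    - [0, 0, 0]
    - [0, 0, 0]
    - [0, 0, 1]
    - [0, 0, 2]
    - [0, 0, 3]
    - [0, 0, 3]
    - [0, 0, 3]
  yaw: [0, 0, 0, 0, 0, 0, 0, 0, 0, 0]
  gripper: [0.6, 0.3, 0, 0, 0, 0, 0, 0, 0, 0]

```text
t: 10.48
eef_pos: [0.3284, -0.4395, 0.1669]
eef_rot: [0.008, 0.442, 0.897, -0.001]
force: [-0.1, -0.4, 0.1]
width: 1.001
```

```bash
python3 - <<'E'
from h import *
M,im=wfind(["flask"],"w4"); s=r.state(); print(s["eef_pos"],s["eef_rot"])
im=r.snapshot("scene"); cv2.imwrite("pics/s4.png",im)
for d in r.find_in("flask","scene"): w=world("scene",d["at"]); print(d["p"],w,pix("scene",w))
a,b=wpix(M,(.3315,-.4449,.09)),wpix(M,(.3315,-.4449,.03)); print(a,b)
E
```

```text
flask 0.93 [ 0.3262 -0.4412  0.0365]
[ 0.33044204 -0.44311314  0.17172654] [ 0.0128524   0.44168511  0.89706571 -0.00471008]
0.86 [ 0.81075082 -0.13030149  0.03597387] [194.81449127 289.87580304]
0.84 [ 0.34838583 -0.43580741  0.03643115] [255.38237625 149.99993542]
[320.63065357 255.24241329] [320.66162466 230.39412855]
```

The flask stands at the expected spot (body centre height 0.0365). Next, the left pull's outer side with closed fingers.

move_arm:
  translation:
    - [0, 0, 3]
    - [0, 0, 3]
    - [0.6, 1.6, 3]
    - [1.2, 3.2, 2]
    - [1.3, 3.4, 0]
    - [1.3, 3.4, 0]
    - [1.3, 3.4, 0]
    - [1.3, 3.4, 0]
    - [1.3, 3.4, 0]
    - [1.3, 3.4, 0]
    - [1.3, 3.4, 0]
    - [1.3, 3.4, 0]
    - [1.3, 3.4, 0]
    - [1.3, 3.4, 0]
    - [1.3, 3.4, 0]
    - [1.3, 3.4, 0]
    - [1.3, 3.4, 0]
    - [1.3, 3.4, 0]
    - [0.8, 2.5, 0]
    - [0, 0, 0]
  yaw: [0, 0, -0.03, -0.03, -0.03, -0.03, -0.03, -0.03, -0.03, -0.03, -0.03, -0.03, -0.03, -0.03, -0.03, -0.03, -0.03, -0.03, -0.03, 0]
  gripper: [0.3, 1, 1, 1, 1, 1, 1, 1, 1, 1, 1, 1, 1, 1, 1, 1, 1, 1, 1, 1]

```text
t: 12.35
eef_pos: [0.5272, 0.1415, 0.2502]
eef_rot: [-0.013, 0.667, 0.745, -0.003]
force: [-0.1, -0.2, -0.1]
width: 0.006
```

```bash
python3 - <<'E'
from h import *
M,im=wfind(["cover_left_pull","cylinder"],"w5"); s=r.state(); print(s["eef_pos"],s["eef_rot"],s["joint_pos"])
for p in[(.591,.206,.181),(.456,.18,.181),(.532,.121,.133)]: print(wpix(M,p).round())
E
```

```text
cover_left_pull 0.59 [0.5299 0.1489 0.156 ]
cylinder 0.81 [0.508  0.2877 0.0718]
[0.52619181 0.1372892  0.25085611] [-0.01227849  0.66787475  0.74416219 -0.00389704] [0.10037062 0.2654403  0.02839322 1.35605238 0.01290066 1.563075  ]
[446. 159.]
[212. 177.]
[329. 262.]
```

View pics/w5.png

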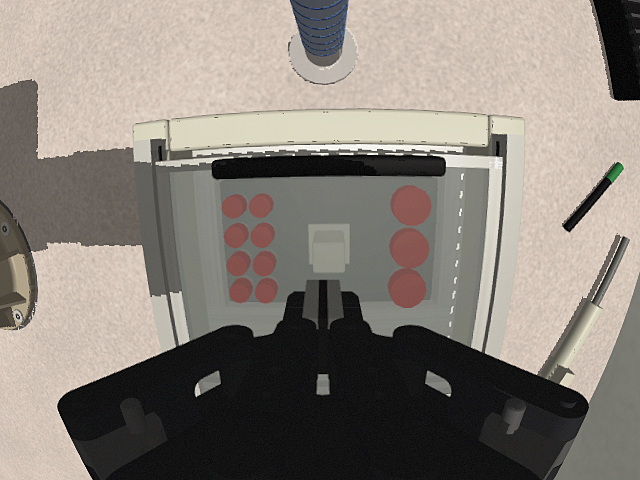

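The wrist view shows the left pull's outer edge from (212,158) to (445,157), as predicted. The cylinder foot is at (323,55), clear of the path. Moving over to the outer side of the pull.

move_arm:
  translation:
    - [0.7, 1.5, 0]
    - [0.9, 2.8, 0]
    - [0.9, 2.8, 0]
    - [0.6, 1.8, 0]
    - [0, 0.5, 0]
    - [0, 0, 0]
    - [0, 0, 0]
  yaw: [0, 0, 0, 0.017, 0, 0, 0]
  gripper: [1, 1, 1, 1, 1, 1, 1]

```text
t: 13.08
eef_pos: [0.5559, 0.222, 0.249]
eef_rot: [-0.013, 0.667, 0.745, -0.008]
force: [0.5, -0.5, -0.1]
width: 0.001
```

```bash
python3 - <<'E'
from h import *
M=T(); im=r.snapshot("wrist"); cv2.imwrite("pics/w6.png",im); s=r.state(); print(s["eef_pos"],s["eef_rot"])
dark=(im.max(2)<45).astype(np.uint8); n,l,st,c=cv2.connectedComponentsWithStats(dark)
for i in range(1,n):
    if st[i,4]>400: print(st[i],c[i].round())
print(wpix(M,(.523,.191,.181)))
M5=None
E
```

```text
[0.55581764 0.22167074 0.24908551] [-0.01301645  0.66697764  0.7449224  -0.00787478]
[ 578   20   62  139 6453] [612.  86.]
[ 245  199  151   12 1365] [321. 204.]
[533 235  53  56 509] [559. 262.]
[   57   270   532   210 70729] [317. 400.]
[267.29759872 294.0627216 ]
```

```bash
python3 - <<'E'
from h import *
M=np.eye(4); q=[-0.01227849,0.66787475,0.74416219,-0.00389704]; M[:3,:3]=Ro.from_quat([*q[1:],q[0]]).as_matrix(); M[:3,3]=[0.52619181,0.1372892,0.25085611]; M=M@np.array(r.camera_model("wrist")["hand_eye"])
for p,z in[((213,161),.181),((445,158),.181),((329,252),.133),((410,248),.115)]: print(p,wray(M,p,z).round(4))
E
```

```text
(213, 161) [0.4547 0.1852 0.181 ]
(445, 158) [0.5898 0.2021 0.181 ]
(329, 252) [0.53   0.1238 0.133 ]
(410, 248) [0.5937 0.1288 0.115 ]
```

move_arm:
  translation:
    - [0, 0.4, -1]
    - [0, 0, -1.5]
    - [0, 0, -1.5]
    - [0, 0, -1]
    - [0, 0, 0]
    - [0, 0, 0]
  yaw: [0, 0, 0, 0, 0, 0]
  gripper: [1, 1, 1, 1, 1, 1]

```text
t: 13.63
eef_pos: [0.5544, 0.2192, 0.1963]
eef_rot: [-0.013, 0.67, 0.742, -0.008]
force: [0.3, -0.2, 0.0]
width: -0.003
```

move_arm:
  translation:
    - [0, 0.6, 0]
    - [0, 0.2, -0.8]
    - [0, 0.1, -1]
    - [0, 0.1, -0.9]
    - [0, 0, -0.3]
    - [0, 0, 0]
  yaw: [0, 0, 0, 0, 0, 0]
  gripper: [1, 1, 1, 1, 1, 1]

```text
t: 14.13
eef_pos: [0.5551, 0.2297, 0.1652]
eef_rot: [-0.012, 0.671, 0.741, -0.007]
force: [0.4, -0.0, 0.3]
width: 0.001
```

move_arm:
  translation:
    - [0.1, -1, 0]
    - [0.1, -1, 0]
    - [0.2, -1.2, 0]
    - [0.2, -1.2, 0]
    - [0.2, -1.4, 0]
    - [0.2, -1.4, 0]
  yaw: [0, 0, 0, 0, 0, 0]
  gripper: [1, 1, 1, 1, 1, 1]

```text
t: 14.63
eef_pos: [0.5638, 0.1545, 0.1646]
eef_rot: [-0.014, 0.669, 0.743, -0.007]
force: [-0.2, 2.3, -1.5]
width: -0.003
```

Contact: 2.3 N drag, as specified. Continuing.

move_arm:
  translation:
    - [0.2, -1.3, 0]
    - [0.2, -1.3, 0]
    - [0.2, -1.3, 0]
    - [0.2, -1.3, 0]
    - [0.2, -1.2, 0]
    - [0.1, -1, 0]
    - [0.1, -0.8, 0]
    - [0.1, -0.6, 0]
  yaw: [0, 0, 0, 0, 0, 0, 0, 0]
  gripper: [1, 1, 1, 1, 1, 1, 1, 1]

```text
t: 15.3
eef_pos: [0.5738, 0.0751, 0.1655]
eef_rot: [-0.034, 0.667, 0.744, 0.012]
force: [-0.6, 21.5, -1.4]
width: 0.0
```

21 N, so probably the stop. Backing off, rising, and looking for the knob.

move_arm:
  translation:
    - [-0.1, 0.8, 0]
    - [-0.1, 0.8, 0.5]
    - [0, 0, 2.5]
    - [0, 0, 3]
    - [0, 0, 3]
    - [0, 0, 0]
    - [0, 0, 0]
  yaw: [0, 0, 0, 0, 0, 0, 0]
  gripper: [1, 0.5, 0.5, 0.5, 0.5, 0.5, 0.5]

```text
t: 15.88
eef_pos: [0.5709, 0.0874, 0.261]
eef_rot: [-0.032, 0.668, 0.743, 0.011]
force: [0.5, -0.2, -1.7]
width: 0.498
```

```bash
python3 - <<'E'
from h import *
M,im=wfind(["rack_knob","rack_wide","rack","cover_left_pull"],"w7"); s=r.state(); print(s["eef_pos"],s["eef_rot"],s["width"],s["force"])
np.save("M7",M)
E
```

```text
rack_knob 0.97 [0.5365 0.1294 0.0896]
rack_wide 0.71 [0.5407 0.1231 0.0885]
rack 0.7 [0.5343 0.1272 0.0869]
cover_left_pull 0.93 [0.5617 0.0311 0.154 ]
[0.56951457 0.08801205 0.25836736] [-0.03407111  0.66820314  0.74313494  0.00970499] 0.4978958397019854 [ 0.22799662 -0.55510339 -0.37488818]
```

View pics/w7.png

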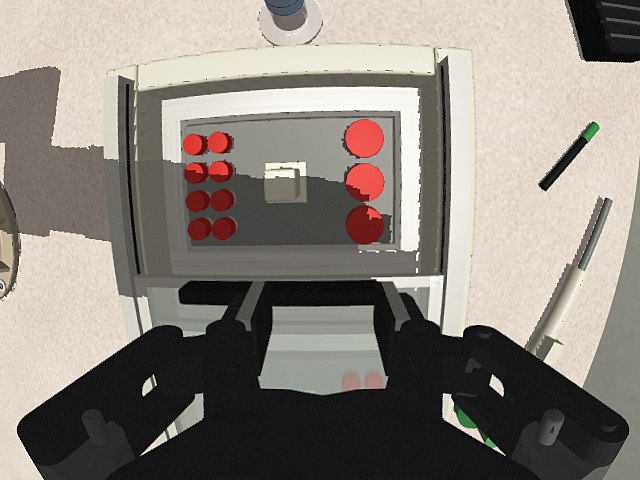

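```bash
python3 - <<'E'
from h import *
M=np.load("M7.npy"); im=cv2.imread("pics/w7.png")
q=[-0.03407111,0.66820314,0.74313494,0.00970499]; R=Ro.from_quat([*q[1:],q[0]]).as_matrix(); print(R.round(4)); print("psi",np.arctan2(R[1,0],R[0,0]))
red=((im[...,2]>90)&(im[...,1]<60)&(im[...,0]<60)).astype(np.uint8)
n,l,s,c=cv2.connectedComponentsWithStats(red)
for i in range(1,n):
    if s[i,4]>100: print(s[i],wray(M,c[i],.112).round(4))
for p in[(282,185),(264,168),(299,168),(299,203),(264,203)]: print(p,wray(M,p,.133).round(4))
for y in(250,260,270,275,280): print(y, wray(M,(290,y),.157).round(4))
a,b=wray(M,(180,118),.09),wray(M,(400,118),.09); print(a,b)
cv2.imwrite("pics/c7.png",cv2.resize(im[100:260,170:410],None,fx=3.3,fy=3.3,interpolation=cv2.INTER_CUBIC))
E
```

```text
[[-0.1047  0.9938 -0.0377]
 [ 0.9925  0.1068  0.06  ]
 [ 0.0636 -0.0311 -0.9975]]
psi 1.6758895514800212
[207 132  21  21 158] [0.4713 0.1527 0.112 ]
[183 134  24  21 279] [0.452  0.1499 0.112 ]
[207 161  21  21 197] [0.4753 0.1271 0.112 ]
[184 163  23  21 280] [0.4548 0.1257 0.112 ]
[346 184  24  18 186] [0.5907 0.1219 0.112 ]
[209 189  21  22 334] [0.4797 0.1051 0.112 ]
[185 191  20  21 318] [0.4579 0.1022 0.112 ]
[ 346  207   38   37 1016] [0.5995 0.0964 0.112 ]
[188 218  19  22 311] [0.4611 0.0786 0.112 ]
[211 218  20  22 328] [0.4826 0.0811 0.112 ]
(282, 185) [0.5336 0.1239 0.133 ]
(264, 168) [0.5189 0.1352 0.133 ]
(299, 168) [0.5449 0.1376 0.133 ]
(299, 203) [0.5475 0.1118 0.133 ]
(264, 203) [0.5212 0.1091 0.133 ]
250 [0.5462 0.0814 0.157 ]
260 [0.5469 0.0742 0.157 ]
270 [0.5475 0.0669 0.157 ]
275 [0.5478 0.0633 0.157 ]
280 [0.5481 0.0596 0.157 ]
[0.42875286 0.17340384 0.09      ] [0.62190916 0.18957878 0.09      ]
```

View pics/c7.png

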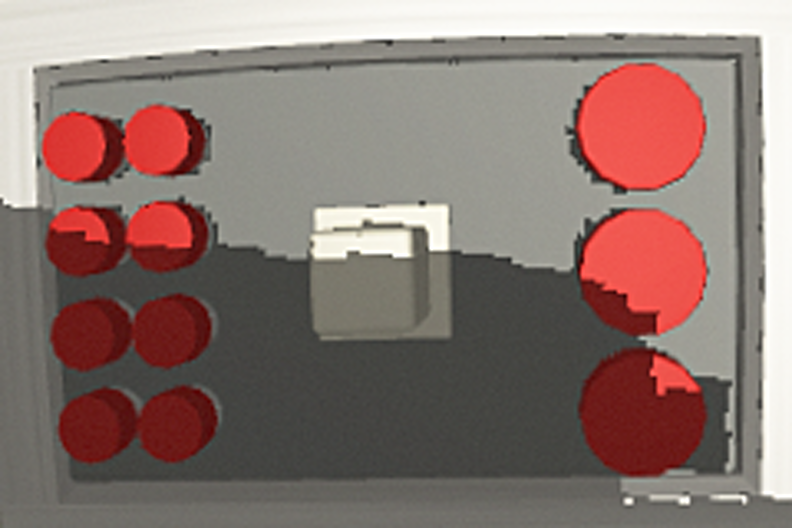

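The crop shows the cover fully back, the open well, and the knob's top face centred at full-image (280,185). That gives (0.532, 0.124), matching the earlier estimate. Moving above the knob.

move_arm:
  translation:
    - [-1, 1, 0]
    - [-1.5, 1.4, 0]
    - [-1, 0.9, 0]
    - [-0.4, 0.4, -0.5]
    - [0, 0, -1.5]
    - [0, 0, -1.5]
    - [0, 0, -1.5]
    - [0, 0, -1]
    - [0, 0, 0]
    - [0, 0, 0]
  yaw: [0, 0.02, 0, 0, 0, 0, 0, 0, 0, 0]
  gripper: [0.5, 0.5, 0.5, 0.5, 0.5, 0.5, 0.5, 0.5, 0.5, 0.5]

```text
t: 16.97
eef_pos: [0.525, 0.1256, 0.1872]
eef_rot: [-0.037, 0.661, 0.749, 0.005]
force: [0.2, -0.7, 0.2]
width: 0.498
```

```bash
cat >> h.py <<'E'
def st():
    s=r.state(); q=s["eef_rot"]; R=Ro.from_quat([*q[1:],q[0]]).as_matrix(); print("t",round(s["t"],2),"p",s["eef_pos"].round(4),"jaw yaw",round(float(np.arctan2(R[1,1],R[0,1])),4),"jaw tilt",R[2,1].round(4),"z",R[:,2].round(3),"F",s["force"].round(1),"w",round(s["width"],3),"j6",s["joint_pos"][5].round(3))
E
python3 -c "
from h import *
st()"
```

```text
t 16.97 p [0.525  0.1256 0.1872] jaw yaw 0.1253 jaw tilt -0.0424 z [-0.05   0.056 -0.997] F [ 0.2 -0.7  0.2] w 0.498 j6 1.499
```

move_arm:
  translation:
    - [0.3, 0, 0]
    - [0.2, 0, -1]
    - [0, 0, -1.5]
    - [0, 0, -1.5]
    - [0, 0, -1.2]
    - [0, 0, -0.5]
    - [0, 0, 0]
    - [0, 0, 0]
  yaw: [0, 0, 0, 0, 0, 0, 0, 0]
  gripper: [0.5, 0.5, 0.5, 0.5, 0.5, 0.5, 0.5, 0.5]

```text
t: 17.63
eef_pos: [0.5347, 0.1252, 0.1291]
eef_rot: [-0.034, 0.662, 0.749, 0.007]
force: [-0.0, -0.5, 0.2]
width: 0.498
```

```bash
python3 -c "
from h import *
st(); M=T(); im=r.snapshot('wrist'); cv2.imwrite('pics/w8.png',im)"
```

```text
t 17.63 p [0.5347 0.1252 0.1291] jaw yaw 0.1238 jaw tilt -0.035 z [-0.042  0.056 -0.998] F [-0.  -0.5  0.2] w 0.498 j6 1.499
```

View pics/w8.png

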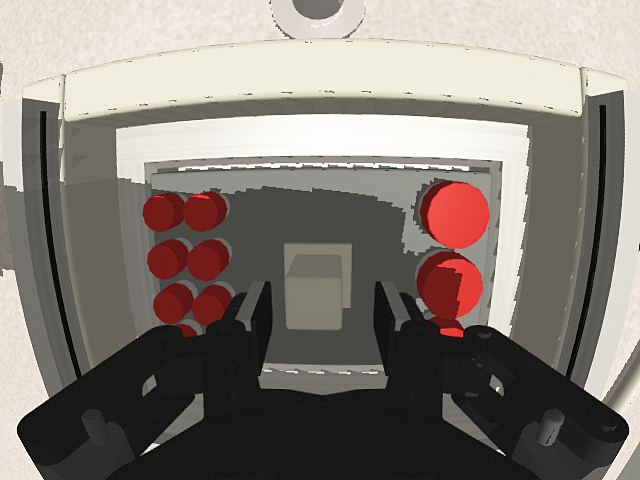

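Wrist view: the knob's top face is centred at column 314 and the jaws at column 324, so the tool must go about 4 mm in -x. The caps are clear of the fingers.

move_arm:
  translation:
    - [-0.2, 0, 0]
    - [-0.2, 0, -0.5]
    - [0, 0, -0.6]
    - [0, 0, -0.6]
    - [0, 0, -0.3]
    - [0, 0, 0]
  yaw: [0, 0, 0, 0, 0, 0]
  gripper: [0.5, 0.5, 0.5, 0.5, 0.5, 0.5]

```text
t: 18.18
eef_pos: [0.5324, 0.1253, 0.1103]
eef_rot: [-0.032, 0.662, 0.749, 0.009]
force: [-1.0, -0.7, 0.6]
width: 0.496
```

```bash
python3 -c "
from h import *
st(); M=T(); s=r.state(); print(wpix(M,s['eef_pos']), wpix(M,(.531,.124,.133)), wpix(M,(.531,.124,.109)))"
```

```text
t 18.18 p [0.5324 0.1253 0.1103] jaw yaw 0.1238 jaw tilt -0.0291 z [-0.036  0.056 -0.998] F [-1.  -0.7  0.6] w 0.496 j6 1.499
[322.06199893 299.93491302] [315.88232546 325.35550743] [318.50131975 301.37386174]
```

Close on the knob.

move_arm:
  translation:
    - [0, 0, -0.2]
    - [0, 0, 0]
    - [0, 0, 0]
    - [0, 0, 0]
    - [0, 0, 0]
    - [0, 0, 0]
    - [0, 0, 0]
  yaw: [0, 0, 0, 0, 0, 0, 0]
  gripper: [0.6, 0.7, 0.8, 0.9, 0.9, 0.9, 0.9]

```text
t: 18.77
eef_pos: [0.5316, 0.1253, 0.1085]
eef_rot: [-0.033, 0.662, 0.749, 0.009]
force: [-2.2, 0.0, -0.3]
width: 0.272
```

```bash
python3 -c "
from h import *
st(); print(r.state()['wrist_torque'])"
```

```text
t 18.77 p [0.5316 0.1253 0.1085] jaw yaw 0.1241 jaw tilt -0.0304 z [-0.038  0.056 -0.998] F [-2.2  0.  -0.3] w 0.272 j6 1.499
[-0.05258188 -0.2094599   0.08555614]
```

move_arm:
  translation:
    - [0, 0, 0.4]
    - [0, 0, 0.6]
    - [0, 0, 0.7]
    - [0, 0, 0.8]
    - [0, 0, 0.8]
    - [0, 0, 0]
  yaw: [0, 0, 0, 0, 0, 0]
  gripper: [0.9, 0.9, 0.9, 0.9, 0.9, 0.9]

```text
t: 19.27
eef_pos: [0.5298, 0.1251, 0.1421]
eef_rot: [-0.034, 0.662, 0.749, 0.006]
force: [0.5, 0.3, -4.5]
width: 0.267
```

```bash
python3 -c "
from h import *
st(); print(r.state()['wrist_torque'])"
```

```text
t 19.27 p [0.5298 0.1251 0.1421] jaw yaw 0.1241 jaw tilt -0.0359 z [-0.043  0.055 -0.998] F [ 0.5  0.3 -4.5] w 0.267 j6 1.499
[-0.16589569 -0.10810434  0.00894634]
```

move_arm:
  translation:
    - [0, 0, 0.9]
    - [0, 0, 1]
    - [0, 0, 1.2]
    - [0, 0, 1.5]
    - [0, 0, 1.5]
    - [0, 0, 1.5]
    - [0, 0, 1.5]
    - [0, 0, 1.5]
    - [0, 0, 1.2]
    - [0, 0, 0.8]
    - [0, 0, 0.4]
    - [0, 0, 0]
  yaw: [0, 0, 0, 0, 0, 0, 0, 0, 0, 0, 0, 0]
  gripper: [0.9, 0.9, 0.9, 0.9, 0.9, 0.9, 0.9, 0.9, 0.9, 0.9, 0.9, 0.9]

```text
t: 20.27
eef_pos: [0.5271, 0.1249, 0.2866]
eef_rot: [-0.034, 0.662, 0.749, 0.007]
force: [0.8, 0.1, -5.4]
width: 0.269
```

```bash
python3 -c "
from h import *
st(); print(r.state()['wrist_torque']); im=r.snapshot('scene'); w=r.snapshot('wrist'); cv2.imwrite('pics/w9.png',w);cv2.imwrite('pics/s9.png',np.hstack([cv2.resize(im[60:285,250:550],(400,300)),cv2.resize(w,(400,300))]))"
```

```text
t 20.27 p [0.5271 0.1249 0.2866] jaw yaw 0.1239 jaw tilt -0.0345 z [-0.042  0.055 -0.998] F [ 0.8  0.1 -5.4] w 0.269 j6 1.499
[-0.12008481 -0.1334489  -0.01986854]
```

View pics/s9.png

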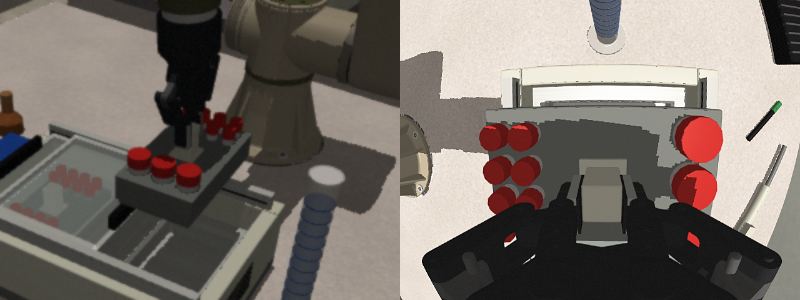

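The rack is lifted level and clear of the covers, underside at about 0.22, with wide vials still on the far side. Turning half round (+π, so joint 6 goes from 1.5 to -1.6).

move_arm:
  translation:
    - [0, 0, 0]
    - [0, 0, 0]
    - [0, 0, 0]
    - [0, 0, 0]
    - [0, 0, 0]
    - [0, 0, 0]
    - [0, 0, 0]
    - [0, 0, 0]
    - [0, 0, 0]
    - [0, 0, 0]
    - [0, 0, 0]
    - [0, 0, 0]
    - [0, 0, 0]
    - [0, 0, 0]
    - [0, 0, 0]
    - [0, 0, 0]
    - [0, 0, 0]
    - [0, 0, 0]
    - [0, 0, 0]
  yaw: [0.03, 0.06, 0.09, 0.11, 0.11, 0.11, 0.11, 0.11, 0.11, 0.11, 0.11, 0.11, 0.11, 0.11, 0.11, 0.11, 0.08, 0.04, 0]
  gripper: [0.9, 0.9, 0.9, 0.9, 0.9, 0.9, 0.9, 0.9, 0.9, 0.9, 0.9, 0.9, 0.9, 0.9, 0.9, 0.9, 0.9, 0.9, 0.9]

```text
t: 21.95
eef_pos: [0.517, 0.1247, 0.2616]
eef_rot: [-0.041, -0.184, 0.982, -0.033]
force: [-0.1, 0.1, -4.9]
width: 0.271
```

```bash
python3 -c "
from h import *
st()"
```

```text
t 21.95 p [0.517  0.1247 0.2616] jaw yaw 1.9431 jaw tilt -0.0499 z [-0.068 -0.08  -0.995] F [-0.1  0.1 -4.9] w 0.271 j6 -0.241
```

Some sag in height and tilt while turning (the pose is re-measured each row). I'll finish the turn more slowly, with upward compensation.

move_arm:
  translation:
    - [0.05, 0, 0.3]
    - [0.05, 0, 0.3]
    - [0.05, 0, 0.3]
    - [0.05, 0, 0.3]
    - [0.05, 0, 0.3]
    - [0.05, 0, 0.3]
    - [0.05, 0, 0.2]
    - [0.05, 0, 0.2]
    - [0.05, 0, 0.2]
    - [0.05, 0, 0.2]
    - [0.05, 0, 0.2]
    - [0.05, 0, 0.2]
    - [0.05, 0, 0.2]
    - [0, 0, 0.1]
  yaw: [0.05, 0.09, 0.1, 0.1, 0.1, 0.1, 0.1, 0.1, 0.1, 0.1, 0.1, 0.08, 0.05, 0]
  gripper: [0.9, 0.9, 0.9, 0.9, 0.9, 0.9, 0.9, 0.9, 0.9, 0.9, 0.9, 0.9, 0.9, 0.9]

```text
t: 23.12
eef_pos: [0.5168, 0.1249, 0.2817]
eef_rot: [0.027, 0.709, -0.703, 0.047]
force: [-0.6, -0.0, -6.0]
width: 0.269
```

```bash
python3 -c "
from h import *
st()"
```

```text
t 23.12 p [0.5168 0.1249 0.2817] jaw yaw -3.1321 jaw tilt -0.0281 z [ 0.029 -0.103 -0.994] F [-0.6 -0.  -6. ] w 0.269 j6 -1.433
```

move_arm:
  translation:
    - [0.4, 0, 0.1]
    - [0.5, 0, 0.1]
    - [0.4, 0.05, 0.1]
    - [0.3, 0.05, 0.1]
    - [0, 0, 0.1]
    - [0, 0, 0]
  yaw: [0.03, 0.04, 0.03, 0, 0, 0]
  gripper: [0.9, 0.9, 0.9, 0.9, 0.9, 0.9]

```text
t: 23.62
eef_pos: [0.5308, 0.1258, 0.2832]
eef_rot: [0.027, 0.74, -0.671, 0.045]
force: [-0.1, -0.5, -5.2]
width: 0.266
```

```bash
python3 -c "
from h import *
st()"
```

```text
t 23.62 p [0.5308 0.1258 0.2832] jaw yaw -3.0433 jaw tilt -0.02 z [ 0.03  -0.1   -0.995] F [-0.1 -0.5 -5.2] w 0.266 j6 -1.526
```

move_arm:
  translation:
    - [0, 0, -0.8]
    - [0.1, 0, -1.5]
    - [0, 0, -2]
    - [0, 0, -2]
    - [0, 0, -2]
    - [0, 0, -1.5]
    - [0, 0, -0.8]
    - [0, 0, 0]
    - [0, 0, 0]
  yaw: [0.02, 0.01, 0, 0, 0, 0, 0, 0, 0]
  gripper: [0.9, 0.9, 0.9, 0.9, 0.9, 0.9, 0.9, 0.9, 0.9]

```text
t: 24.37
eef_pos: [0.5283, 0.1257, 0.1688]
eef_rot: [0.027, 0.75, -0.66, 0.044]
force: [0.5, 0.1, -4.4]
width: 0.27
```

```bash
python3 -c "
from h import *
st()"
```

```text
t 24.37 p [0.5283 0.1257 0.1688] jaw yaw -3.0129 jaw tilt -0.0172 z [ 0.03  -0.098 -0.995] F [ 0.5  0.1 -4.4] w 0.27 j6 -1.557
```

move_arm:
  translation:
    - [0.2, 0, 0]
    - [0.2, 0, -0.4]
    - [0, 0, -0.5]
    - [0, 0, -0.4]
    - [0, 0, -0.3]
    - [0, 0, 0]
  yaw: [0, 0, 0, 0, 0, 0]
  gripper: [0.9, 0.9, 0.9, 0.9, 0.9, 0.9]

```text
t: 24.87
eef_pos: [0.5357, 0.1261, 0.1553]
eef_rot: [0.024, 0.75, -0.66, 0.046]
force: [-0.9, 0.1, -5.1]
width: 0.265
```

```bash
python3 -c "
from h import *
st()"
```

```text
t 24.87 p [0.5357 0.1261 0.1553] jaw yaw -3.013 jaw tilt -0.0247 z [ 0.037 -0.097 -0.995] F [-0.9  0.1 -5.1] w 0.265 j6 -1.558
```

move_arm:
  translation:
    - [-0.2, 0, 0]
    - [0, 0, -0.3]
    - [0, 0, -0.3]
    - [0, 0, -0.3]
    - [0, 0, -0.3]
    - [0, 0, 0]
  yaw: [0, 0, 0, 0, 0, 0]
  gripper: [0.9, 0.9, 0.9, 0.9, 0.9, 0.9]

```text
t: 25.37
eef_pos: [0.5335, 0.1262, 0.1425]
eef_rot: [0.024, 0.75, -0.66, 0.046]
force: [1.3, -0.1, -5.3]
width: 0.274
```

```bash
python3 -c "
from h import *
st()"
```

```text
t 25.37 p [0.5335 0.1262 0.1425] jaw yaw -3.0128 jaw tilt -0.0252 z [ 0.038 -0.097 -0.995] F [ 1.3 -0.1 -5.3] w 0.274 j6 -1.558
```

move_arm:
  translation:
    - [0, 0, -0.3]
    - [0, 0, -0.3]
    - [0, 0, -0.3]
    - [0, 0, -0.3]
    - [0, 0, 0]
  yaw: [0, 0, 0, 0, 0]
  gripper: [0.9, 0.9, 0.9, 0.9, 0.9]

```text
t: 25.78
eef_pos: [0.5334, 0.1262, 0.1289]
eef_rot: [0.024, 0.75, -0.66, 0.046]
force: [-0.5, 0.0, -5.2]
width: 0.266
```

```bash
python3 -c "
from h import *
st()"
```

```text
t 25.78 p [0.5334 0.1262 0.1289] jaw yaw -3.0128 jaw tilt -0.0249 z [ 0.038 -0.097 -0.995] F [-0.5  0.  -5.2] w 0.266 j6 -1.558
```

Still no contact with the foot well inside. Continuing.

move_arm:
  translation:
    - [0, 0, -0.3]
    - [0, 0, -0.3]
    - [0, 0, -0.3]
    - [0, 0, -0.2]
    - [0, 0, 0]
  yaw: [0, 0, 0, 0, 0]
  gripper: [0.9, 0.9, 0.9, 0.9, 0.9]

```text
t: 26.2
eef_pos: [0.5335, 0.1261, 0.1167]
eef_rot: [0.024, 0.75, -0.66, 0.046]
force: [-0.8, 0.1, -4.8]
width: 0.268
```

```bash
python3 -c "
from h import *
st()"
```

```text
t 26.2 p [0.5335 0.1261 0.1167] jaw yaw -3.0129 jaw tilt -0.0248 z [ 0.037 -0.097 -0.995] F [-0.8  0.1 -4.8] w 0.268 j6 -1.558
```

move_arm:
  translation:
    - [0, 0, -0.2]
    - [0, 0, -0.2]
    - [0, 0, -0.2]
    - [0, 0, -0.1]
    - [0, 0, 0]
  yaw: [0, 0, 0, 0, 0]
  gripper: [0.9, 0.9, 0.9, 0.9, 0.9]

```text
t: 26.62
eef_pos: [0.534, 0.1261, 0.1099]
eef_rot: [0.024, 0.75, -0.66, 0.047]
force: [-1.3, 0.1, -1.8]
width: 0.271
```

```bash
python3 -c "
from h import *
st()"
```

```text
t 26.62 p [0.534  0.1261 0.1099] jaw yaw -3.0127 jaw tilt -0.0261 z [ 0.039 -0.097 -0.994] F [-1.3  0.1 -1.8] w 0.271 j6 -1.558
```

Weight is coming off at 0.110 (home was 0.1085). A bit more, then release.

move_arm:
  translation:
    - [0, 0, -0.2]
    - [0, 0, -0.2]
    - [0, 0, -0.1]
    - [0, 0, 0]
  yaw: [0, 0, 0, 0]
  gripper: [0.9, 0.9, 0.9, 0.9]

```text
t: 26.95
eef_pos: [0.534, 0.1253, 0.1098]
eef_rot: [0.023, 0.749, -0.66, 0.048]
force: [-1.6, 0.8, -2.3]
width: 0.271
```

```bash
python3 -c "
from h import *
st()"
```

```text
t 26.95 p [0.534  0.1253 0.1098] jaw yaw -3.0131 jaw tilt -0.0286 z [ 0.041 -0.098 -0.994] F [-1.6  0.8 -2.3] w 0.271 j6 -1.558
```

move_arm:
  translation:
    - [0, 0, -0.4]
    - [0, 0, -0.4]
    - [0, 0, 0]
    - [0, 0, 0]
    - [0, 0, 0]
    - [0, 0, 0]
  yaw: [0, 0, 0, 0, 0, 0]
  gripper: [0.9, 0.9, 0.65, 0.55, 0.5, 0.5]

```text
t: 27.45
eef_pos: [0.5384, 0.1231, 0.1111]
eef_rot: [0.021, 0.749, -0.66, 0.055]
force: [-0.1, -0.5, -0.1]
width: 0.498
```

```bash
python3 -c "
from h import *
st()"
```

```text
t 27.45 p [0.5384 0.1231 0.1111] jaw yaw -3.0137 jaw tilt -0.042 z [ 0.056 -0.104 -0.993] F [-0.1 -0.5 -0.1] w 0.498 j6 -1.558
```

move_arm:
  translation:
    - [-0.3, 0, 0]
    - [-0.1, 0, 0.8]
    - [0, 0, 1.5]
    - [0, 0, 2]
    - [0, 0, 2.5]
    - [0, 0, 2.5]
    - [0, 0, 2.5]
    - [0, 0, 1.5]
    - [0, 0, 0]
    - [0, 0, 0]
  yaw: [0, 0, 0, 0, 0, 0, 0, 0, 0, 0]
  gripper: [0.5, 0.5, 0.5, 0.5, 0.5, 0.5, 0.6, 0.8, 1, 1]

```text
t: 28.28
eef_pos: [0.5308, 0.1228, 0.2493]
eef_rot: [0.023, 0.749, -0.66, 0.054]
force: [0.0, 0.0, -0.9]
width: 0.006
```

```bash
python3 - <<'E'
from h import *
st(); M,im=wfind(["rack_knob","rack_wide","rack"],"w10"); np.save("M10",M)
red=((im[...,2]>90)&(im[...,1]<60)&(im[...,0]<60)).astype(np.uint8)
n,l,s,c=cv2.connectedComponentsWithStats(red)
for i in range(1,n):
    if s[i,4]>80: print(s[i],wray(M,c[i],.112).round(4))
print(wpix(M,(.531,.124,.133)))
sc=r.snapshot("scene"); cv2.imwrite("pics/s10.png",sc); print(r.find_in("rack","scene")[:2])
E
```

```text
t 28.28 p [0.5308 0.1228 0.2493] jaw yaw -3.0134 jaw tilt -0.0369 z [ 0.051 -0.106 -0.993] F [ 0.   0.  -0.9] w 0.006 j6 -1.557
rack_knob 0.78 [0.5351 0.1193 0.0905]
rack_wide 0.84 [0.536  0.1136 0.0887]
rack_wide 0.17 [0.5195 0.2882 0.0423]
rack 0.93 [0.5347 0.1209 0.0896]
[388 227  39  40 921] [0.4698 0.1182 0.112 ]
[222 251  21  21 116] [0.6082 0.1482 0.112 ]
[247 250  23  23  83] [0.5851 0.1441 0.112 ]
[ 387  272   37   37 1051] [0.4652 0.1509 0.112 ]
[224 276  20  24 202] [0.6049 0.1711 0.112 ]
[249 280  22  21 155] [0.5827 0.1692 0.112 ]
[328.15646669 252.1059482 ]
[{'at': [0.1385, 0.039, 0.9938], 'p': 0.77}]
```

```bash
python3 - <<'E'
import cv2,numpy as np
w=cv2.imread("pics/w10.png"); s=cv2.imread("pics/s10.png")
cv2.imwrite("pics/v10.png",np.vstack([cv2.resize(w[140:380,160:480],(640,330)),cv2.resize(s[130:330,200:480],(378,270)) if 0 else cv2.resize(s[170:300,300:560],(640,270))]))
E
```

```text
(no output)
```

View pics/v10.png

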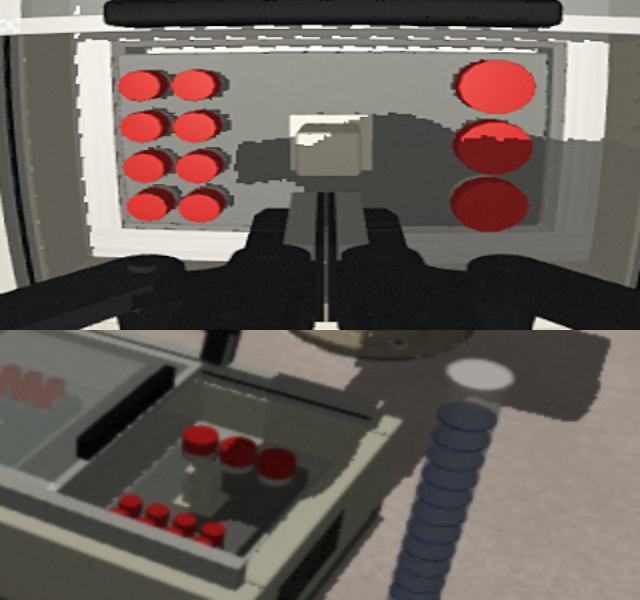

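The rack sits evenly in the well with the wide vials on the panel side (wide caps at composite (495,90–205), even gap all round). The scene crop shows it level. Now to the inner side of the pull.

move_arm:
  translation:
    - [0.5, -1.5, 0]
    - [0.8, -2.5, 0]
    - [0.8, -2.5, 0]
    - [0.7, -2.2, 0]
    - [0.3, -1.2, 0]
    - [0, 0, 0]
    - [0, 0, 0]
  yaw: [0, 0, 0, 0, 0, 0, 0]
  gripper: [1, 1, 1, 1, 1, 1, 1]

```text
t: 29.17
eef_pos: [0.5582, 0.0212, 0.2407]
eef_rot: [0.028, 0.75, -0.659, 0.048]
force: [-0.1, 0.1, -0.2]
width: -0.002
```

```bash
python3 - <<'E'
from h import *
st(); M,im=wfind([],"w11")
M10=np.load("M10.npy")
# pull in w10 composite: rows 0..25 of crop -> full image
for p in [(160+105/2,140+24/1.375),(160+560/2,140+24/1.375),(160+105/2,140+3/1.375)]: print(wray(M10,p,.181).round(4))
E
```

```text
t 29.17 p [0.5582 0.0212 0.2407] jaw yaw -3.0105 jaw tilt -0.0217 z [ 0.036 -0.105 -0.994] F [-0.1  0.1 -0.2] w -0.002 j6 -1.753
[0.6077 0.0669 0.181 ]
[0.4727 0.0497 0.181 ]
[0.6089 0.0576 0.181 ]
```

move_arm:
  translation:
    - [0, 0, -1]
    - [0, 0, -1.5]
    - [0, 0, -1.5]
    - [0, 0, -1]
    - [0, 0, 0]
  yaw: [0, 0, 0, 0, 0]
  gripper: [1, 1, 1, 1, 1]

```text
t: 29.63
eef_pos: [0.5566, 0.027, 0.187]
eef_rot: [0.027, 0.753, -0.656, 0.048]
force: [-0.2, -0.2, -0.5]
width: 0.004
```

move_arm:
  translation:
    - [0, -0.8, 0]
    - [0, -0.2, -0.6]
    - [0, 0, -0.7]
    - [0, 0, -0.4]
    - [0, 0, 0]
  yaw: [0, 0, 0, 0, 0]
  gripper: [1, 1, 1, 1, 1]

```text
t: 30.05
eef_pos: [0.556, 0.0186, 0.1688]
eef_rot: [0.027, 0.754, -0.655, 0.048]
force: [-0.9, -0.3, -0.1]
width: -0.003
```

move_arm:
  translation:
    - [-0.1, 0.9, -0.2]
    - [-0.2, 1.2, 0]
    - [-0.2, 1.3, 0]
    - [-0.2, 1.3, 0]
    - [-0.2, 1.3, 0]
    - [-0.2, 1.3, 0]
    - [-0.2, 1.3, 0]
  yaw: [0, 0, 0, 0, 0, 0, 0]
  gripper: [1, 1, 1, 1, 1, 1, 1]

```text
t: 30.63
eef_pos: [0.5439, 0.1081, 0.1679]
eef_rot: [0.027, 0.752, -0.657, 0.051]
force: [0.6, -1.7, -1.8]
width: 0.001
```

move_arm:
  translation:
    - [-0.2, 1.3, 0]
    - [-0.2, 1.2, 0]
    - [-0.1, 1.1, 0]
    - [-0.1, 1, 0]
    - [-0.1, 0.8, 0]
    - [-0.1, 0.5, 0]
  yaw: [0, 0, 0, 0, 0, 0]
  gripper: [1, 1, 1, 1, 1, 1]

```text
t: 31.13
eef_pos: [0.5346, 0.1755, 0.169]
eef_rot: [0.027, 0.753, -0.656, 0.053]
force: [0.6, -1.0, -0.8]
width: -0.002
```

move_arm:
  translation:
    - [0, 0.5, 0]
    - [-0.1, 0.5, 0]
    - [0, 0.4, 0]
    - [0, 0.3, 0]
  yaw: [0, 0, 0, 0]
  gripper: [1, 1, 1, 1]

```text
t: 31.47
eef_pos: [0.534, 0.1821, 0.1693]
eef_rot: [0.037, 0.75, -0.658, 0.063]
force: [-1.1, -9.0, 0.4]
width: 0.003
```

Stopped with 9 N at y = 0.182, the predicted shut position. Retracting, rising and checking.

move_arm:
  translation:
    - [0.1, -0.8, 0]
    - [0.1, -0.8, 0.5]
    - [0, 0, 2]
    - [0, -1, 3]
    - [0, -2, 3]
    - [0, -3, 1]
    - [-1, -3, 0]
    - [-2, -3, 0]
    - [-2, -3, 0]
    - [-2, -3, 0]
    - [-2, -3, 0]
    - [-2, -3, 0]
    - [-2, -3, 0]
    - [-1, -3, 0]
    - [0, -3, 0]
    - [0, -3, 0]
    - [0, -3, 0]
    - [0, 0, 0]
    - [0, 0, 0]
  yaw: [0, 0, 0, 0, 0, 0, 0, 0, 0, 0, 0, 0, 0, 0, 0, 0, 0, 0, 0]
  gripper: [1, 1, 1, 1, 1, 1, 1, 1, 1, 1, 1, 1, 1, 1, 1, 1, 1, 1, 1]

```text
t: 33.05
eef_pos: [0.3893, -0.2426, 0.2788]
eef_rot: [0.026, 0.749, -0.659, 0.071]
force: [-0.4, 0.4, 0.0]
width: -0.0
```

```bash
python3 - <<'E'
from h import *
st()
a=cv2.imread("pics/top0.png"); im=r.snapshot("top"); cv2.imwrite("pics/t12.png",im)
for img in(a,im):
    dark=(img.max(2)<45).astype(np.uint8); n,l,s,c=cv2.connectedComponentsWithStats(dark)
    for i in range(1,n):
        if s[i,4]>150 and 190<c[i][0]<460 and 180<c[i][1]<350:
            ys,xs=np.where(l==i); rc=cv2.minAreaRect(np.c_[xs,ys].astype(np.float32)); print(s[i,4],np.round(rc[0],1),np.round(rc[1],1),ray("top",rc[0],.175).round(4))
for c in("top","scene"):
    b=r.snapshot(c); cv2.imwrite(f"pics/{c}13.png",b)
    for q in["rack","rack_wide","rack_knob","flask","cylinder","tip_box","beaker","cover_left_pull","cover_right_pull"]:
        for d in r.find_in(q,c)[:2]: w=world(c,d["at"]); print(c,q,round(d["p"],2),w.round(3))
red=((im[...,2]>80)&(im[...,1].astype(int)<im[...,2]*.75)).astype(np.uint8)
n,l,s,c=cv2.connectedComponentsWithStats(red)
print([(c[i].round().tolist(),int(s[i,4])) for i in range(1,n) if s[i,4]>30])
E
```

```text
t 33.05 p [ 0.3893 -0.2426  0.2788] jaw yaw -3.0102 jaw tilt -0.0533 z [ 0.071 -0.133 -0.989] F [-0.4  0.4  0. ] w -0.0 j6 -2.397
648 [428.3 247.5] [82.  8.] [ 0.5678 -0.1652  0.175 ]
685 [210.8 277. ] [84.9  8.2] [0.5234 0.1922 0.175 ]
680 [430.1 247.5] [81.9  8.4] [ 0.5678 -0.1681  0.175 ]
723 [207.5 277.5] [84.1  8.6] [0.5226 0.1975 0.175 ]
top rack 0.23 [ 0.362 -0.459  0.031]
top rack_wide 0.6 [0.529 0.111 0.156]
top rack_knob 0.21 [ 0.481 -0.284  0.08 ]
top flask 0.75 [ 0.789 -0.137  0.04 ]
top flask 0.32 [0.504 0.294 0.211]
top cylinder 0.71 [0.502 0.292 0.211]
top cylinder 0.23 [ 0.645 -0.292  0.054]
top tip_box 0.66 [ 0.481 -0.284  0.08 ]
top beaker 0.77 [ 0.645 -0.292  0.055]
top cover_left_pull 0.84 [0.528 0.111 0.155]
top cover_left_pull 0.17 [ 0.555 -0.083  0.142]
top cover_right_pull 0.87 [ 0.554 -0.081  0.144]
scene rack_wide 0.49 [0.507 0.178 0.071]
scene rack_knob 0.58 [ 0.35  -0.439  0.037]
scene rack_knob 0.18 [0.523 0.311 0.163]
scene flask 0.89 [ 0.81  -0.13   0.035]
scene flask 0.87 [ 0.349 -0.437  0.039]
scene cylinder 0.97 [0.521 0.311 0.164]
scene tip_box 0.97 [ 0.506 -0.311  0.084]
scene tip_box 0.69 [ 0.645 -0.292  0.08 ]
scene cover_left_pull 0.82 [0.549 0.119 0.157]
scene cover_right_pull 0.86 [ 0.561 -0.093  0.148]
scene cover_right_pull 0.26 [0.548 0.115 0.158]
[([382.0, 214.0], 81), ([395.0, 212.0], 83), ([369.0, 216.0], 79), ([356.0, 218.0], 79), ([397.0, 224.0], 79), ([384.0, 226.0], 82), ([273.0, 228.0], 81), ([371.0, 228.0], 80), ([259.0, 230.0], 85), ([358.0, 230.0], 78), ([246.0, 232.0], 81), ([233.0, 234.0], 84), ([274.0, 240.0], 81), ([261.0, 242.0], 85), ([248.0, 244.0], 82), ([234.0, 246.0], 82), ([407.0, 282.0], 86), ([394.0, 284.0], 84), ([381.0, 286.0], 82), ([367.0, 288.0], 79), ([409.0, 294.0], 84), ([396.0, 296.0], 81), ([383.0, 298.0], 82), ([370.0, 300.0], 81), ([282.0, 306.0], 239), ([262.0, 309.0], 248), ([242.0, 312.0], 252)]
```

```bash
python3 - <<'E'
from h import *
for f in("top0","t12"):
    im=cv2.imread(f"pics/{f}.png"); red=((im[...,2]>80)&(im[...,1].astype(int)<im[...,2]*.75)).astype(np.uint8)
    n,l,s,c=cv2.connectedComponentsWithStats(red); L=[(c[i],s[i,4]) for i in range(1,n) if s[i,4]>30 and 220<c[i][0]<300 and 215<c[i][1]<330]
    w=np.array([ray("top",p,.115)[:2] for p,a in L if a>150]); t=np.array([ray("top",p,.115)[:2] for p,a in L if a<=150])
    W,S=w.mean(0),t.mean(0); d=W-S; print(f,len(w),len(t),"centre",((W*64+S*65)/129).round(4),"span",np.linalg.norm(d).round(4),"yaw",np.arctan2(d[1],d[0]).round(4))
st(); r.sign_off()
E
```

```text
top0 3 8 centre [0.5318 0.1236] span 0.1282 yaw 0.1256
t12 3 8 centre [0.5348 0.1246] span 0.1282 yaw -3.0106
t 34.1 p [ 0.3898 -0.2414  0.2783] jaw yaw -3.0071 jaw tilt -0.0521 z [ 0.07  -0.133 -0.989] F [-0.2  1.3 -0.1] w 0.003 j6 -2.397
the job is handed in; nothing more can be done
```

The job is done and handed in at 34 s of the 72 s allowed. The flask is on the bench, the rack is turned round in the left well, and the cover is shut again. The sign-off gave no verdict.

**Last checks**
- **Rack position:** its centre is about 3 mm from where it started. It has turned 3.136 rad, about 0.005 rad off an exact half turn, and the wide vials are on the panel side.
- **Rack height:** right after release the rack's surface measured 0.0896 m, against 0.090 m expected when fully home.
- **Covers:** both pulls lie at or slightly beyond where they were at the start, so both covers are shut.
- **Flask:** in the scene camera the body sits at the right height for standing on the bench, at about (0.35, -0.44).
- **Bystanders:** the cylinder, tip box and beaker read within a few millimetres of their first readings.
- **Other rack:** I saw no shift by eye, but I did not measure it.

**What went wrong or disagreed**
- The first flask grip was off-centre after about 15 mm of drift. I opened, recentred and gripped again before lifting.
- The tool picked up a tilt of roughly 0.1 rad during the pushes and the half turn. The rack was lowered slightly rolled, by an estimated 0.05 rad or less, and settled level on release.
- In the last top picture the flask detector missed the moved flask, so its final check rests on the scene camera alone. The rack detector was also unreliable through the closed covers, so I used the cap positions instead.

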